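Trim the blue-ringed vacuum sensor module

TASK

The vacuum sensor module with the blue ring has drifted: take the orange plastic tuning tool out of its black stand, set its blade into the slot of the blue-ringed trimmer screw and turn the screw with it until the screw's white pointer points at the green mark. Then put the tool back upright in its stand with its collar resting on top, and let go. Leave the yellow-ringed module untouched.

Things in the scene. Friction and masses are not known exactly. Their poses are not given: they have to be found in the camera images.
- tuning_tool: Plastic tuning tool, 60 g, upright in the stand. Origin: tip (middle of the blade's lower edge), z up along the tool. From tip up: white blade 20 mm wide (x), 5 thick (y), 0-12 mm; round white shaft 20 mm dia., 12-60; orange collar 56 mm dia., 60-66; square orange handle 22x22, faces across x and y, 66-126 mm: grip it from above. White bar on top of handle runs along the blade.
- tool_stand: Fixed black block 76x76x80 mm high with a vertical round hole 35 mm in diameter through its middle, mouth chamfered 4 mm. Origin: centre of its underside, on the hole's axis, on the table; z up. The tool hangs with its collar on the block's top, tip 20 mm above this origin, 7 mm play to each side; any turn about its long axis is fine.
- blue_module: Fixed white module 120 (x) x 110 (y) x 45 mm high, blue ring 58 mm dia. on top. Origin: centre of underside, on the table. Its z axis is the axis of the grey trimmer screw: 38 mm dia., top 60 mm above the table, straight slot right across, floor 50 mm above the table, 8 mm wide there, sloping out to 15 mm at the mouth. Green mark on its top on the +x side. May swap places with the yellow one.
- blue_trimmer (a joint): Angle (rad) of the blue-ringed screw, growing counterclockwise seen from above; stops at -1.6 and 0.8. At q the slot lies q from the module's x axis; at 0 the white pointer at one slot end points at the green mark. Starts at -1.25 to -0.65. Stays where left (friction 0.03 N m). The blade has up to 0.15 rad play in the slot each way, so the screw lags the tool by that.
- yellow_module: Bystander: the same fixed module and trimmer screw, 120 x 110 x 60 mm high overall, but with a yellow ring. Origin: centre of its underside. Not to be touched.
Things that resemble listed ones, but are neither listed nor needed, are in the scene too. Several things look just like the tool_stand: the one meant starts nearest to the robot's base.

How it is judged (in metres and radians):
On the way, in this order (a step that is already met when the one before it is completed fails the run):
1. the tool's blade is seated in the slot of the blue-ringed trimmer (horizontal distance between tuning_tool and blue_module below 0.012 m and z of tuning_tool in the frame of blue_module below 0.0565 m and angle between tuning_tool's own z axis and vertical below 0.2 rad), for 0.1 s.
2. with the blade still in the slot, the pointer is brought to the green mark (all of step 1 and value of joint blue_trimmer between -0.26 and 0.26 rad), for 0.2 s.
At the end, for the whole second after the job is handed in: The blue-ringed trimmer's pointer is within 0.26 rad (15 degrees) of the green mark, and the tool stands at rest and released in its stand: tip within 16 mm of the hole's axis and 14 to 26 mm above the stand's underside, tilted by less than 0.15 rad (value of joint blue_trimmer between -0.26 and 0.26 rad and horizontal distance between tuning_tool and tool_stand below 0.016 m and z of tuning_tool in the frame of tool_stand between 0.014 and 0.026 m and angle between tuning_tool's own z axis and vertical below 0.15 rad and linear speed of tuning_tool below 0.02 m/s); the robot touches nothing.
It fails at once if the yellow-ringed module is touched (over 2 N) (contact force between anything else and yellow_module above 2 N).
It also fails if it takes over 51 s, if anything falls off the work surface, if the arm or the gripper's body presses on something with over 40 N, if the wrist force passes 120 N, or if a joint passes its speed limit or range.

ROBOT

A 6-joint arm with a two-finger parallel gripper is mounted at the origin on the work surface. World frame = base frame: x ahead of the robot, y to its left, z up, the work surface at z = 0. Lengths are in m, angles in degrees, forces in N, time in s.
With the tool pointing down it reaches from about 0.275 to 0.875 m from the base axis. Payload 12.5 kg.
Tool frame: the origin (TCP) lies at the very end of the fingers, on their centre line; the grasp point (between the pads) lies 19 mm behind it; z points along the fingers, y is the direction in which the jaws open and shut (so a half turn about z gives the same grasp; the last joint's range is limited). The gripper opens to 85 mm and grips with 20 to 120 N. Pads are 22 mm wide; open, the fingers measure 114 mm over their backs; the gripper's body (76 mm by 85 mm) begins 54 mm behind the grasp point. The pads swing forward as they close: fully open they stand 13 mm farther back than shut.
Start: joints at [64.653, 20.094, 94.641, -0, 65.266, -4.847], TCP at [0.193, 0.515, 0.231] pointing down, gripper open.
Joint ranges: [-157.81, 157.81], [-45, 120.19], [0.68, 151.7], [-89.99, 269.99], [4.06, 180], [-164.3, 164.3]. Speed limits (degrees/s): [127.2, 127.2, 159.86, 180, 180, 180].

INTERFACE

Orientations are given as a 3x3 rotation matrix whose columns are the frame's x, y, z axes.
In Python, from plant import bot, vision, job_done gives the robot as it stands.
- The arm moves only by the tool arm_command, never from a script. Its argument "deltas" is text: rows parted by semicolons, each of 7 numbers parted by spaces: the turn, a rotation vector about the tool's x, y, z in rad, then the shift along the tool's x, y, z in m, then the opening, from 0 (shut) to 1 (fully open). In form: wx wy wz x y z grip; .... A call has 1 to 8 rows; each row is the pose to reach, as a shift and turn from the pose commanded when the call began, along the tool's axes at that moment; what a row does not reach only later rows make up. A row lasts 1/12 s, in which the tool goes at most 41.7 mm and 7.16 degrees, less where a joint would pass 70% of its speed; a pose out of reach is approached as far as the arm can. A call with a gripper value outside its range is refused whole. The fingers move at their own pace and stop on an object; the grip force is fixed at half the most. Time passes only in rows, so rows that repeat a pose let the fingers close. It gives the time, the measured TCP pose, the force and the opening at its end, in the units of the state.
- bot.state(): the state, without advancing time (a new reading comes with each control period).
- vision.read_camera(name): name is "scene" or "top" or "wrist"; returns (picture, depth): 384x512x3 uint8, red, green, blue; 384x512 float32, m along the optical axis (not along the pixel's ray), 0 where there is no reading.
- vision.camera_info(name): a dict with "vertical_fov" (degrees; the focal length in pixels is half the picture's height over the tangent of half this angle, whatever the lens; pixels are square), "cx", "cy" (the principal point, pixels), "rvec" (rotation vector, rad) and "tvec" (3), from world to camera coordinates, as OpenCV has them. Camera axes: x right, y down, z forward; pixel columns grow to the right and rows downward; lengths in m; the calibration is good to about 2 mm. A picture is of the moment at which its call begins: read the wrist's pose just before it. camera_info takes no time and is no camera call; for the wrist camera it gives the pose at the moment of the call.
- job_done(): hands the job in, once; it reports no verdict.
The state is a dict: "time_s": time; "joints": joint angles; "qvel": joint speeds; "joint_torque": joint torques, N m; "ee_pos": TCP position; "tcp_rot": TCP orientation; "ft_force": force on the tool from outside, world axes, zero at the start; "wrist_torque": the same for the moment, N m; "gripper_width": finger opening in m.
Only numpy, scipy, OpenCV 4.12 (cv2) and the standard library are available. Lean on these libraries where they do the work, as an engineer would, in place of code of your own. Each camera call takes 0.05 s, during which the arm holds its last target.

## Working session

There is one attempt and no reset: what is moved stays moved. The work goes in short steps, Python scripts to look and compute and a tool call to move; the robot and the scene stay as the last step left them, time stands still between calls to the robot, and variables do not carry over. Pictures are saved under pics/ and viewed, and the job is handed in when it is done.

Besides the shell and the picture viewer there is one more tool, called after "Request:" as name(argument=value, ...), one argument or row to a line, values as JSON. arm_command: Moves the arm, as the interface text tells. Its arguments: {"type":"object","properties":{"deltas":{"type":"string"}},"required":["deltas"]}

```bash
mkdir -p pics; ls
cat > h.py <<'E'
import numpy as np, cv2
from plant import bot, vision, job_done
def cam(n):
    i=vision.camera_info(n); f=192/np.tan(np.radians(i["vertical_fov"])/2)
    R,_=cv2.Rodrigues(np.array(i["rvec"],float)); return f,i["cx"],i["cy"],R,np.array(i["tvec"],float).ravel(),i
def ray(c,u,v,z):
    f,cx,cy,R,t=c[:5]; C=-R.T@t; d=R.T@np.array([(u-cx)/f,(v-cy)/f,1]); return C+d*(z-C[2])/d[2]
def cloud(c,D):
    f,cx,cy,R,t=c[:5]; v,u=np.mgrid[:384,:512]; P=np.stack([(u-cx)/f*D,(v-cy)/f*D,D],-1); return (P-t)@R
def proj(c,P):
    f,cx,cy,R,t=c[:5]; p=R@np.array(P)+t; return f*p[0]/p[2]+cx,f*p[1]/p[2]+cy
E
python3 - <<'E'
from h import *
s=bot.state(); print(s)
for n in ["top","scene"]:
    c=cam(n); im,D=vision.read_camera(n); np.savez(f"{n}0.npz",im=im,D=D); print(n,c[5],-c[3].T@c[4])
    cv2.imwrite(f"pics/{n}0.png",cv2.resize(im[:,:,::-1],(800,600)))
E
```

```text
pics
{'time_s': 0.0, 'joints': array([ 6.46523699e+01,  2.01254478e+01,  9.46773423e+01, -3.78407145e-04,
        6.52650246e+01, -4.84806289e+00]), 'qvel': array([-0.06112164,  0.04513764,  0.07242575, -0.05352029,  0.05959462,
        0.14030552]), 'joint_torque': array([-1.86440238e-04, -5.06093860e+01, -2.91417038e+01, -8.19854836e-05,
        4.35911876e-03,  6.87278245e-06]), 'ee_pos': array([0.19245256, 0.5148755 , 0.2307452 ]), 'tcp_rot': array([[-9.36675780e-01,  3.50197419e-01, -5.01284340e-04],
       [ 3.50197765e-01,  9.36675171e-01, -1.07220915e-03],
       [ 9.40557162e-05, -1.17986100e-03, -9.99999300e-01]]), 'ft_force': array([0.51706561, 0.88027512, 0.35518766]), 'wrist_torque': array([0.01436784, 0.03092256, 0.00014464]), 'gripper_width': 0.08509266739845778}
top {'vertical_fov': 57.587413385417086, 'cx': 253.66984149431136, 'cy': 189.8428110502171, 'rvec': array([ 2.15810022, -2.05230011,  0.21450104]), 'tvec': array([-0.12253264,  0.52017344,  0.71722914])} [ 0.36361468 -0.10702552  0.81014949]
scene {'vertical_fov': 56.62375493004982, 'cx': 257.58954674934904, 'cy': 194.43778969775627, 'rvec': array([ 1.54430745,  2.09748629, -0.7560372 ]), 'tvec': array([ 0.24563276, -0.32359206,  1.27516659])} [1.10277627 0.06281757 0.75566894]
```

View pics/top0.png

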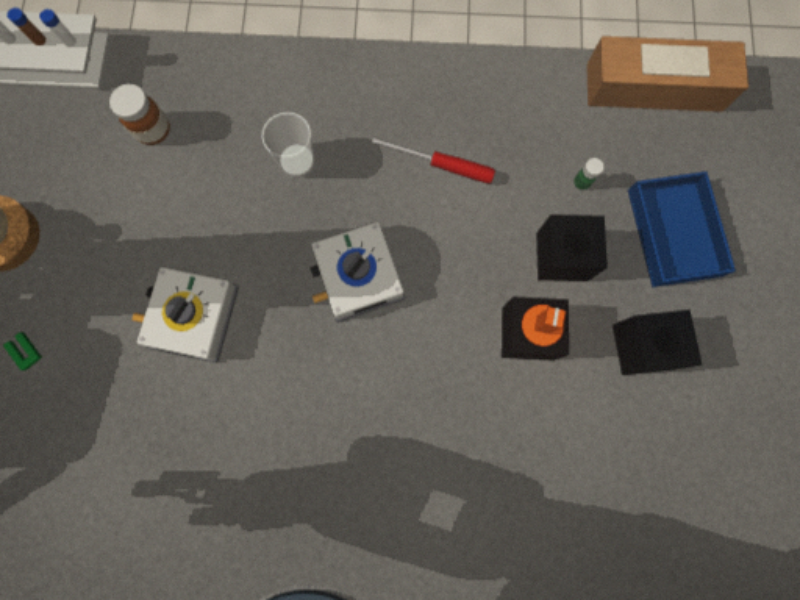

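View pics/scene0.png

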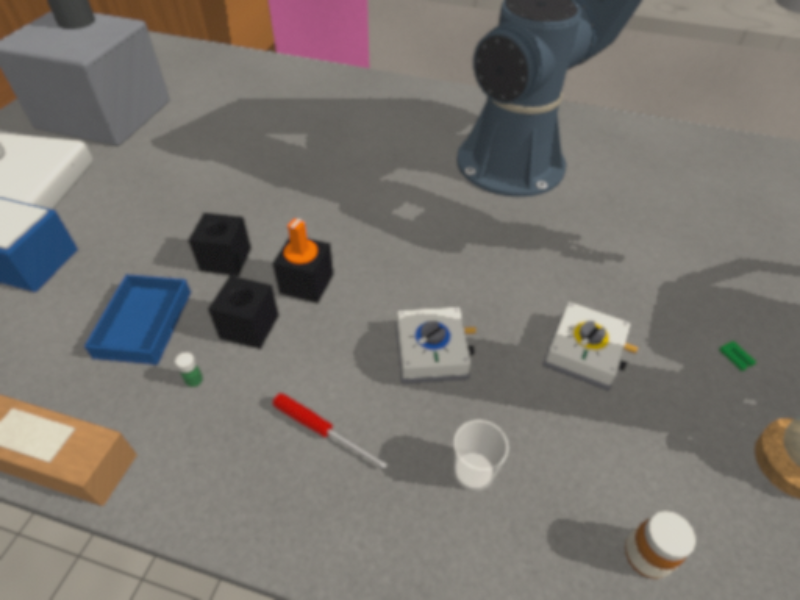

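Run:
```python
from h import *
c=cam("top"); z=np.load("top0.npz"); im,D=z["im"],z["D"]; P=cloud(c,D)
hsv=cv2.cvtColor(im,cv2.COLOR_RGB2HSV)
def comp(m,name,mn=20):
    n,l,st,ce=cv2.connectedComponentsWithStats(m.astype(np.uint8))
    for i in range(1,n):
        if st[i,4]>=mn:
            q=P[(l==i)&(D>0)]; print(name,st[i],ce[i].round(1),"med xyz",np.median(q,0).round(3))
H,S,V=[hsv[...,k].astype(int) for k in range(3)]
comp((abs(H-9)<6)&(S>200)&(V>150),"orange")
comp((H>105)&(H<125)&(S>150)&(V>60),"blue")
comp((H>20)&(H<32)&(S>180)&(V>100),"yellow",60)
for nm,m in [("black",(V<40)&(D>0)&(P[...,2]>0.06)&(P[...,2]<0.1))]: comp(m,nm,200)
# stand tops by height
for (u,v) in [(571,247),(535,328),(657,341)]: print(u,v,ray(c,u*.64,v*.64,0.08).round(3))
cv2.imwrite("pics/crop0.png",cv2.resize(np.hstack([im[185:240,310:380],im[185:240,310:311]*0,im[140:210,195:265][:55]])[:,:,::-1],None,fx=5.6,fy=5.6,interpolation=cv2.INTER_CUBIC))
cv2.imwrite("pics/crop1.png",cv2.resize(im[135:210,190:270][:,:,::-1],None,fx=8,fy=8,interpolation=cv2.INTER_CUBIC)[:600])
```

```text
orange [334 195  27  26 403] [346.1 207.9] med xyz [ 0.486 -0.286  0.088]
blue [ 5  6 10 10 68] [ 9.8 10. ] med xyz [0.907 0.486 0.113]
blue [26  7 10  9 61] [30.3 10.7] med xyz [0.91  0.438 0.113]
blue [ 404  111   66   72 3098] [436.1 147.9] med xyz [ 0.659 -0.529  0.008]
blue [217 160  23  23 160] [228.2 173.1] med xyz [ 0.559 -0.037  0.048]
yellow [105 190  24  21 123] [119.3 203.4] med xyz [0.477 0.193 0.048]
black [ 349  138   39   36 1158] [368.3 155.5] med xyz [ 0.609 -0.343  0.081]
black [326 191  38  37 659] [341.6 210.2] med xyz [ 0.48  -0.274  0.081]
black [ 402  199   47   39 1282] [424.9 218.2] med xyz [ 0.477 -0.459  0.081]
571 247 [ 0.603 -0.336  0.08 ]
535 328 [ 0.486 -0.286  0.08 ]
657 341 [ 0.477 -0.449  0.08 ]
```

View pics/crop0.png

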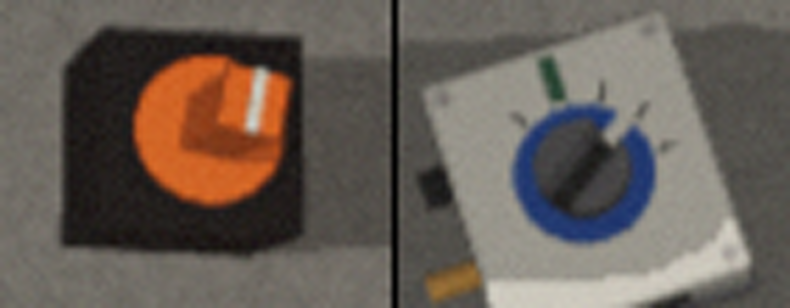

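View pics/crop1.png

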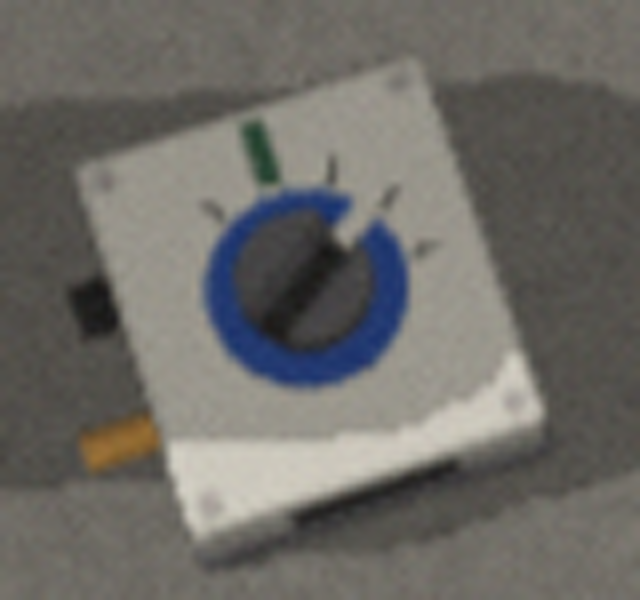

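Run:
```python
from h import *
c=cam("top"); z=np.load("top0.npz"); im,D=z["im"],z["D"]; P=cloud(c,D)
hsv=cv2.cvtColor(im,cv2.COLOR_RGB2HSV); H,S,V=[hsv[...,k].astype(int) for k in range(3)]
# white bar
m=(S<110)&(V>150); m[:190]=0;m[225:]=0;m[:,:345]=0;m[:,368:]=0
v,u=np.nonzero(m); w=np.array([ray(c,a,b,.146)[:2] for a,b in zip(u,v)]); print(len(u),w.mean(0)); r=cv2.minAreaRect(w.astype(np.float32)*1000);print(r)
d=np.linalg.svd(w-w.mean(0))[2][0]; print("bar ang",np.degrees(np.arctan2(d[1],d[0])))
# collar circle
m=(abs(H-9)<6)&(S>200)&(V>150)
# blue ring
m=(H>105)&(H<125)&(S>150)&(V>60); m[:155]=0;m[190:]=0; m[:,:200]=0;m[:,250:]=0
v,u=np.nonzero(m); w=np.array([ray(c,a,b,.046)[:2] for a,b in zip(u,v)]); cc=cv2.minEnclosingCircle(w.astype(np.float32)*1000); print("ring",cc)
# green
m=(H>45)&(H<90)&(S>70)&(V<130); m[:140]=0;m[165:]=0; m[:,:205]=0;m[:,245:]=0
v,u=np.nonzero(m); w=np.array([ray(c,a,b,.046)[:2] for a,b in zip(u,v)]); g=w.mean(0); print("green",len(u),g)
o=np.array(cc[0])/1000; print("module x ang",np.degrees(np.arctan2(*(g-o)[::-1])))
# pointer px (crop1 coords /8)
p=ray(c,190+350/8,135+225/8,.06)[:2]; print("pointer",p,np.degrees(np.arctan2(*(p-o)[::-1])))
print(vision.camera_info("wrist"))
cw=cam("wrist"); print(-cw[3].T@cw[4]);
```

```text
26 [ 0.49108862 -0.29442434]
((490.9034423828125, -294.53125), (4.080364227294922, 22.127260208129883), 80.2431640625)
bar ang 169.6222955679248
ring ((569.4725341796875, -35.61587905883789), 27.146011352539062)
green 12 [ 0.60882076 -0.01960484]
module x ang 22.141711275433067
pointer [ 0.58336485 -0.04879563] -43.49226051562937
{'vertical_fov': 58.7742072825052, 'cx': 252.05420564553194, 'cy': 185.94805901045555, 'rvec': array([-2.34673335, -1.6303935 , -0.27226786]), 'tvec': array([-0.54961303, -0.04338033,  0.38079424])}
[0.1142959  0.5438615  0.37431498]
```

```bash
cat >> h.py <<'E'
from scipy.spatial.transform import Rotation as Ro
def rd(yaw):
    a=np.radians(yaw); x=np.array([np.cos(a),np.sin(a),0]); zz=np.array([0,0,-1.]); return np.stack([x,np.cross(zz,x),zz],1)
def go(pos,yaw):
    s=bot.state(); R=np.array(s["tcp_rot"]); w=Ro.from_matrix(R.T@rd(yaw)).as_rotvec(); d=R.T@(np.array(pos)-s["ee_pos"])
    print("t",s["time_s"],"pos",np.round(s["ee_pos"],4),"yaw",np.degrees(np.arctan2(R[1,0],R[0,0])).round(2),"| delta",w.round(4),d.round(4))
E
python3 - <<'E'
from h import *
go([.489,-.290,.24],79.6)
cw=cam("wrist"); R=bot.state()["tcp_rot"]; print("opt axis in tool",R.T@cw[3].T@[0,0,1], R.T@(-cw[3].T@cw[4]-bot.state()["ee_pos"]), "img x in tool",R.T@cw[3].T@[1,0,0])
E
```

```text
t 0.1 pos [0.1925 0.5149 0.2308] yaw 159.5 | delta [-1.0000e-03  7.0000e-04  1.3945e+00] [-0.5596 -0.6501 -0.0086]
opt axis in tool [-0.32484997  0.001598    0.94576421] [ 0.0833851  -0.00042165 -0.14350351] img x in tool [ 0.00143589  0.99999825 -0.00119644]
```

Request:
arm_command(
  deltas="0 0 1.3945 -0.56 -0.65 -0.009 1;0 0 1.3945 -0.56 -0.65 -0.009 1;0 0 1.3945 -0.56 -0.65 -0.009 1;0 0 1.3945 -0.56 -0.65 -0.009 1;0 0 1.3945 -0.56 -0.65 -0.009 1;0 0 1.3945 -0.56 -0.65 -0.009 1;0 0 1.3945 -0.56 -0.65 -0.009 1;0 0 1.3945 -0.56 -0.65 -0.009 1",
)

```text
time_s: 0.77
ee_pos: [0.3079, 0.2006, 0.2348]
tcp_rot: [[-0.206, 0.979, 0.0], [0.979, 0.206, -0.0], [-0.0, 0.0, -1.0]]
ft_force: [1.1, 0.4, -0.7]
gripper_width: 0.0853
```

Run:
```python
from h import *
go([.489,-.290,.24],79.6)
```

```text
t 0.7667 pos [0.3079 0.2006 0.2348] yaw 101.89 | delta [1.00e-04 0.00e+00 3.89e-01] [-0.5174  0.0762 -0.0052]
```

Request:
arm_command(
  deltas="0 0 0.389 -0.517 0.076 -0.005 1;0 0 0.389 -0.517 0.076 -0.005 1;0 0 0.389 -0.517 0.076 -0.005 1;0 0 0.389 -0.517 0.076 -0.005 1;0 0 0.389 -0.517 0.076 -0.005 1;0 0 0.389 -0.517 0.076 -0.005 1;0 0 0.389 -0.517 0.076 -0.005 1;0 0 0.389 -0.517 0.076 -0.005 1",
)

```text
time_s: 1.43
ee_pos: [0.4251, -0.1119, 0.2379]
tcp_rot: [[0.176, 0.984, -0.0], [0.984, -0.176, 0.0], [0.0, -0.0, -1.0]]
ft_force: [1.1, 1.0, 0.1]
gripper_width: 0.085
```

Run:
```python
from h import *
go([.489,-.290,.24],79.6)
```

```text
t 1.4333 pos [ 0.4251 -0.1119  0.2379] yaw 79.89 | delta [-0.     -0.0001  0.005 ] [-0.1641  0.0942 -0.0021]
```

Request:
arm_command(
  deltas="0 0 0.005 -0.164 0.094 -0.002 1;0 0 0.005 -0.164 0.094 -0.002 1;0 0 0.005 -0.164 0.094 -0.002 1;0 0 0.005 -0.164 0.094 -0.002 1;0 0 0.005 -0.164 0.094 -0.002 1;0 0 0.005 -0.164 0.094 -0.002 1;0 0 0.005 -0.164 0.094 -0.002 1",
)

```text
time_s: 2.02
ee_pos: [0.4886, -0.2881, 0.2391]
tcp_rot: [[0.181, 0.983, -0.001], [0.983, -0.181, 0.001], [0.001, -0.001, -1.0]]
ft_force: [0.3, 0.3, -0.3]
gripper_width: 0.0852
```

Run:
```python
from h import *
go([.489,-.290,.24],79.6)
c=cam("wrist"); im,D=vision.read_camera("wrist"); np.savez("w1.npz",im=im,D=D); cv2.imwrite("pics/w1.png",cv2.resize(im[:,:,::-1],(800,600)))
import pickle; pickle.dump(c,open("w1c.pkl","wb"))
P=cloud(c,D); hsv=cv2.cvtColor(im,cv2.COLOR_RGB2HSV); H,S,V=[hsv[...,k].astype(int) for k in range(3)]
o=(abs(H-9)<6)&(S>150)&(D>0)
for lo,hi in [(.08,.095),(.14,.155)]:
    q=P[o&(P[...,2]>lo)&(P[...,2]<hi)]; print(lo,len(q),q.mean(0),cv2.minEnclosingCircle((q[:,:2]*1000).astype(np.float32)),cv2.minAreaRect((q[:,:2]*1000).astype(np.float32)))
```

```text
t 2.0167 pos [ 0.4886 -0.2881  0.2391] yaw 79.54 | delta [-0.0013 -0.0007 -0.001 ] [-0.0017  0.0008 -0.0009]
0.08 1936 [ 0.49109889 -0.28785111  0.08623779] ((486.77301025390625, -299.20098876953125), 34.211036682128906) ((489.6883544921875, -295.405029296875), (58.38524627685547, 58.17568588256836), 15.888086318969727)
0.14 638 [ 0.49092454 -0.2922581   0.14611602] ((490.566162109375, -293.74249267578125), 14.451620101928711) ((490.51690673828125, -293.9300537109375), (22.079195022583008, 21.656572341918945), 79.95435333251953)
```

View pics/w1.png

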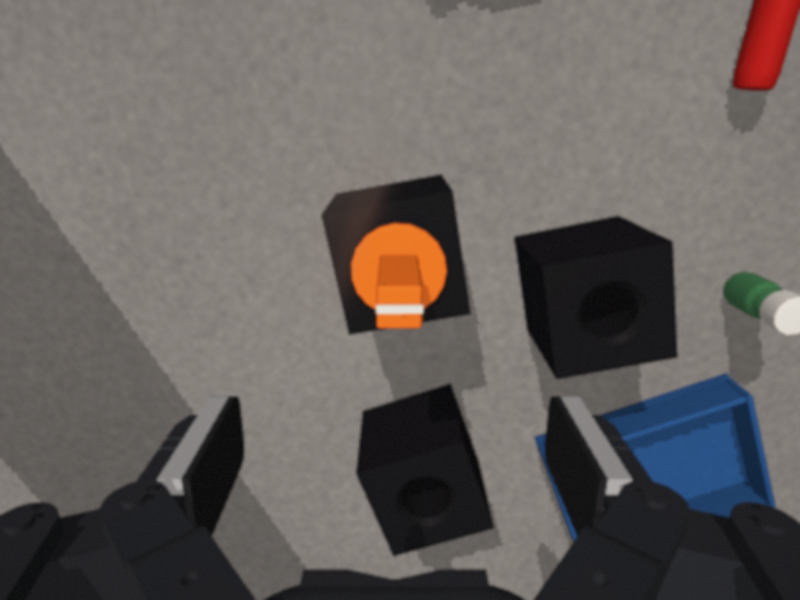

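Run:
```python
from h import *
import pickle
c=pickle.load(open("w1c.pkl","rb")); z=np.load("w1.npz"); im,D=z["im"],z["D"]; P=cloud(c,D)
m=(D>0)&(abs(P[...,2]-.081)<.008)&(im.max(2)<110)&(np.hypot(P[...,0]-.487,P[...,1]+.287)<.06)
q=P[m]; print(len(q),q[:,2].mean(),cv2.minAreaRect((q[:,:2]*1000).astype(np.float32)))
# collar bare + stand union
c2=cam("top"); z=np.load("top0.npz"); P=cloud(c2,z["D"]); m=(z["D"]>0)&(abs(P[...,2]-.082)<.008)&(np.hypot(P[...,0]-.487,P[...,1]+.287)<.06)
q=P[m]; print(len(q),cv2.minAreaRect((q[:,:2]*1000).astype(np.float32)))
go([.4905,-.294,.103],79.8)
```

```text
3516 0.0805323828845107 ((490.72222900390625, -292.38934326171875), (76.11210632324219, 76.5844955444336), 0.17291207611560822)
1071 ((491.5771484375, -291.6713562011719), (76.22261810302734, 76.56681823730469), 89.79642486572266)
t 2.0667 pos [ 0.4885 -0.2872  0.2394] yaw 79.6 | delta [-0.0012 -0.0007 -0.0034] [-0.0064  0.0034  0.1364]
```

Request:
arm_command(
  deltas="0 0 -0.003 -0.006 0.003 0.02 1;0 0 -0.003 -0.006 0.003 0.05 1;0 0 -0.003 -0.006 0.003 0.08 1;0 0 -0.003 -0.006 0.003 0.08 1;0 0 -0.003 -0.006 0.003 0.08 1",
)

```text
time_s: 2.48
ee_pos: [0.4902, -0.2927, 0.1598]
tcp_rot: [[0.176, 0.984, -0.002], [0.984, -0.176, 0.002], [0.001, -0.002, -1.0]]
ft_force: [0.3, 0.6, 0.7]
gripper_width: 0.0852
```

Run:
```python
from h import *
for i in range(3): go([.4905,-.294,.103],79.8)
```

```text
t 2.4833 pos [ 0.4902 -0.2927  0.1598] yaw 79.86 | delta [-0.0023 -0.0012  0.001 ] [-0.0013  0.0006  0.0568]
t 2.4833 pos [ 0.4902 -0.2927  0.1598] yaw 79.86 | delta [-0.0023 -0.0012  0.001 ] [-0.0013  0.0006  0.0568]
t 2.4833 pos [ 0.4902 -0.2927  0.1598] yaw 79.86 | delta [-0.0023 -0.0012  0.001 ] [-0.0013  0.0006  0.0568]
```

Request:
arm_command(
  deltas="-0.002 -0.001 0 -0.001 0.001 0.03 1;-0.002 -0.001 0 -0.001 0.001 0.057 1;-0.002 -0.001 0 -0.001 0.001 0.057 1;-0.002 -0.001 0 -0.001 0.001 0.057 1;-0.002 -0.001 0 -0.001 0.001 0.057 0;-0.002 -0.001 0 -0.001 0.001 0.057 0;-0.002 -0.001 0 -0.001 0.001 0.057 0;-0.002 -0.001 0 -0.001 0.001 0.057 0",
)

```text
time_s: 3.15
ee_pos: [0.492, -0.2954, 0.1042]
tcp_rot: [[0.177, 0.984, 0.003], [0.984, -0.177, -0.002], [-0.002, 0.004, -1.0]]
ft_force: [-0.6, -0.2, -0.4]
gripper_width: 0.0391
```

Request:
arm_command(
  deltas="0 0 0 0 0 0 0;0 0 0 0 0 0 0;0 0 0 0 0 0 0;0 0 0 0 0 0 0",
)

```text
time_s: 3.48
ee_pos: [0.4919, -0.2954, 0.1037]
tcp_rot: [[0.177, 0.984, 0.003], [0.984, -0.177, -0.002], [-0.001, 0.003, -1.0]]
ft_force: [-0.1, 1.3, 7.0]
gripper_width: 0.0213
```

Request:
arm_command(
  deltas="0 0 0 0 0 -0.03 0;0 0 0 0 0 -0.06 0;0 0 0 0 0 -0.09 0;0 0 0 0 0 -0.12 0;0 0 0 0 0 -0.14 0;0 0 0 0 0 -0.14 0",
)

```text
time_s: 3.98
ee_pos: [0.4926, -0.2959, 0.2475]
tcp_rot: [[0.177, 0.984, 0.007], [0.984, -0.177, -0.005], [-0.004, 0.008, -1.0]]
ft_force: [-0.6, 0.0, -1.1]
gripper_width: 0.0213
```

Run:
```python
from h import *
go([.50,-.108,.24],46)
```

```text
t 3.9833 pos [ 0.4926 -0.2959  0.2475] yaw 79.8 | delta [0.0091 0.0014 0.5899] [ 0.1863 -0.026   0.0065]
```

Request:
arm_command(
  deltas="0.009 0.001 0.59 0.186 -0.026 0.006 0;0.009 0.001 0.59 0.186 -0.026 0.006 0;0.009 0.001 0.59 0.186 -0.026 0.006 0;0.009 0.001 0.59 0.186 -0.026 0.006 0;0.009 0.001 0.59 0.186 -0.026 0.006 0;0.009 0.001 0.59 0.186 -0.026 0.006 0;0.009 0.001 0.59 0.186 -0.026 0.006 0;0.009 0.001 0.59 0.186 -0.026 0.006 0",
)

```text
time_s: 4.65
ee_pos: [0.4986, -0.1077, 0.2363]
tcp_rot: [[0.693, 0.721, -0.006], [0.721, -0.693, 0.003], [-0.002, -0.007, -1.0]]
ft_force: [-0.2, -0.3, -0.7]
gripper_width: 0.0217
```

Run:
```python
from h import *
import pickle
go([.50,-.108,.24],46)
c=cam("wrist"); im,D=vision.read_camera("wrist"); np.savez("w2.npz",im=im,D=D); cv2.imwrite("pics/w2.png",cv2.resize(im[:,:,::-1],(800,600)))
pickle.dump(c,open("w2c.pkl","wb"))
```

```text
t 4.65 pos [ 0.4986 -0.1077  0.2363] yaw 46.13 | delta [-0.0068  0.0018  0.0022] [ 0.0008  0.0012 -0.0037]
```

View pics/w2.png

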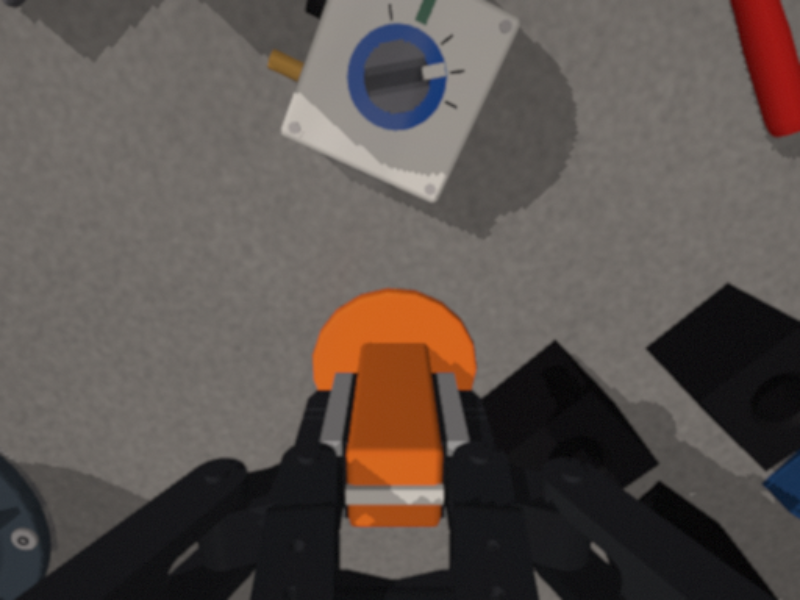

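Run:
```python
from h import *
import pickle
c=pickle.load(open("w2c.pkl","rb")); z=np.load("w2.npz"); im,D=z["im"],z["D"]; P=cloud(c,D)
hsv=cv2.cvtColor(im,cv2.COLOR_RGB2HSV); H,S,V=[hsv[...,k].astype(int) for k in range(3)]
v,u=np.mgrid[:384,:512]
roi=(v<100)&(u>200)&(u<310)
bl=roi&(H>105)&(H<125)&(S>120); q=P[bl&(D>0)]; print("blue z",np.median(q[:,2]))
pts=np.array([ray(c,a,b,.046)[:2] for a,b in zip(u[bl],v[bl])])*1000
cc=cv2.minEnclosingCircle(pts.astype(np.float32)); hull=cv2.convexHull(pts.astype(np.float32)); el=cv2.fitEllipse(hull); print("ring",cc,el)
o=np.array(el[0])
gr=roi&(v<30)&(H>45)&(H<95)&(S>60); pg=np.array([ray(c,a,b,.046)[:2] for a,b in zip(u[gr],v[gr])])*1000; print("green",len(pg),pg.mean(0))
d=pg.mean(0)-o; mx=np.degrees(np.arctan2(d[1],d[0])); print("module x",mx)
# module top rect
m=(D>0)&(v<140)&(abs(P[...,2]-.045)<.006)&(S<60); 
# screw disk: z>.055
m=(D>0)&roi&(P[...,2]>.055)&(P[...,2]<.066); q=P[m]; print("screw top z",np.median(q[:,2]),cv2.minEnclosingCircle((q[:,:2]*1000).astype(np.float32)))
e=cv2.fitEllipse(cv2.convexHull((q[:,:2]*1000).astype(np.float32))); print(e)
# pointer
o2=np.array(proj(c,[o[0]/1000,o[1]/1000,.06])); print("o px",o2*800/512)
wp=roi&(V>130)&(S<60)&(np.hypot(u-o2[0],v-o2[1])<30*.9)&(P[...,2]>.052)
pw=np.array([ray(c,a,b,.06)[:2] for a,b in zip(u[wp],v[wp])])*1000; print("ptr",len(pw),pw.mean(0)); d=pw.mean(0)-o; print("ptr ang",np.degrees(np.arctan2(d[1],d[0])))
# slot: floor depth
sl=(D>0)&roi&(np.hypot(P[...,0]*1000-o[0],P[...,1]*1000-o[1])<17)&(P[...,2]<.054)
q=P[sl][:,:2]*1000; print("slot",len(q),q.mean(0)); dd=np.linalg.svd(q-q.mean(0))[2][0]; print("slot ang",np.degrees(np.arctan2(dd[1],dd[0])))
cv2.imwrite("pics/w2c.png",cv2.resize(im[0:130,170:340][:,:,::-1],None,fx=4.6,fy=4.6,interpolation=cv2.INTER_CUBIC))
# tool in hand
s=bot.state(); R=np.array(s["tcp_rot"]); T=(P-s["ee_pos"])@R
orr=(abs(H-9)<6)&(S>150)&(D>0)&(v>170)
zz=T[orr][:,2]; print(np.histogram(zz,bins=np.arange(-.06,.04,.005)))
for lo,hi in [(-.050,-.035),(.01,.03)]:
    q=T[orr&(T[...,2]>lo)&(T[...,2]<hi)]*1000; 
    if len(q)>10: print(lo,len(q),np.median(q[:,2]),q.mean(0),cv2.minEnclosingCircle(q[:,:2].astype(np.float32)),cv2.minAreaRect(q[:,:2].astype(np.float32)))
```

```text
blue z 0.047280704670614224
ring ((568.335205078125, -35.95191955566406), 28.171682357788086) ((568.3694458007812, -35.914817810058594), (55.51301193237305, 56.041290283203125), 12.305828094482422)
green 82 [604.18343205 -21.21931502]
module x 22.309745194459847
screw top z 0.060602152736870384 ((568.6243896484375, -35.8426513671875), 19.6954288482666)
((568.5443115234375, -35.83358383178711), (36.84065628051758, 39.442718505859375), 146.615478515625)
o px [396.49761318  76.25973277]
ptr 11 [584.51045621 -46.95185195]
ptr ang -34.36386384359569
slot 454 [568.46400346 -35.61474809]
slot ang 146.02318568999306
(array([   0,    0,    0, 2356,  520,  432,  384,  354,  316,  283,  293,
        248,  213,  193,  176, 3834,    6,    0,    0]), array([-6.00000000e-02, -5.50000000e-02, -5.00000000e-02, -4.50000000e-02,
       -4.00000000e-02, -3.50000000e-02, -3.00000000e-02, -2.50000000e-02,
       -2.00000000e-02, -1.50000000e-02, -1.00000000e-02, -5.00000000e-03,
       -2.77555756e-17,  5.00000000e-03,  1.00000000e-02,  1.50000000e-02,
        2.00000000e-02,  2.50000000e-02,  3.00000000e-02,  3.50000000e-02]))
-0.05 2876 -42.621209173275865 [  5.0781324    0.23618049 -41.75300406] ((0.6894063949584961, -0.25954723358154297), 15.899039268493652) ((1.1798973083496094, 0.25005245208740234), (23.063867568969727, 23.896617889404297), 89.82807159423828)
0.01 4016 17.02363447040949 [13.71986301  0.07374733 16.89760209] ((2.8166792392730713, 0.35267022252082825), 27.57130241394043) ((11.373466491699219, 0.40896034240722656), (35.514892578125, 54.86331558227539), 0.35324132442474365)
```

View pics/w2c.png

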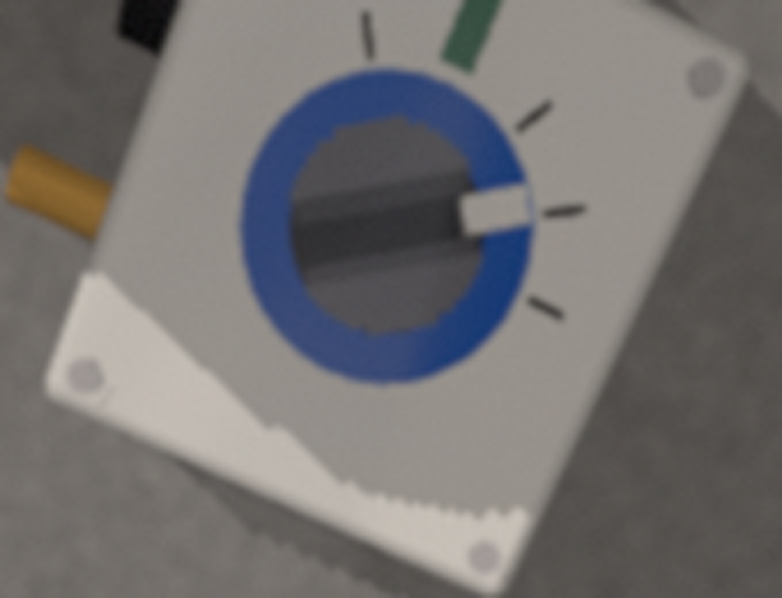

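Run:
```python
from h import *
go([.5675,-.0365,.175],56)
```

```text
t 4.7 pos [ 0.4986 -0.1081  0.2364] yaw 46.07 | delta [-0.007   0.0011 -0.1734] [0.0995 0.0004 0.0612]
```

Request:
arm_command(
  deltas="-0.007 0.001 -0.1734 0.04 0 0 0;-0.007 0.001 -0.1734 0.08 0 0.02 0;-0.007 0.001 -0.1734 0.0995 0.0004 0.04 0;-0.007 0.001 -0.1734 0.0995 0.0004 0.061 0;-0.007 0.001 -0.1734 0.0995 0.0004 0.061 0;-0.007 0.001 -0.1734 0.0995 0.0004 0.061 0;-0.007 0.001 -0.1734 0.0995 0.0004 0.061 0",
)

```text
time_s: 5.28
ee_pos: [0.5679, -0.037, 0.1767]
tcp_rot: [[0.561, 0.828, 0.001], [0.828, -0.561, -0.0], [0.0, 0.001, -1.0]]
ft_force: [0.9, -0.5, -0.2]
gripper_width: 0.0214
```

Run:
```python
from h import *
go([.5675,-.0365,.135],56)
c=cam("wrist"); im,D=vision.read_camera("wrist"); cv2.imwrite("pics/w3.png",cv2.resize(im[:,:,::-1],(800,600)))
n="scene"; c=cam(n); im,D=vision.read_camera(n); u,v=map(int,proj(c,[.568,-.036,.08])); print(u,v)
cv2.imwrite("pics/s3.png",cv2.resize(im[v-60:v+50,u-65:u+65][:,:,::-1],None,fx=5,fy=5,interpolation=cv2.INTER_CUBIC))
go([.5675,-.0365,.135],56)
```

```text
t 5.2833 pos [ 0.5679 -0.037   0.1767] yaw 55.88 | delta [ 0.0013 -0.0005 -0.0022] [ 0.0001 -0.0007  0.0417]
277 205
t 5.3833 pos [ 0.5681 -0.0368  0.1771] yaw 55.87 | delta [ 0.0024 -0.0011 -0.0022] [-0.0002 -0.0008  0.0421]
```

View pics/s3.png

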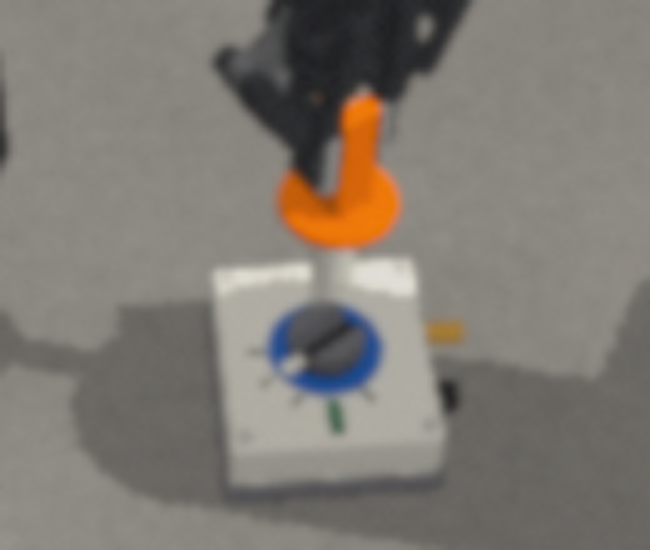

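View pics/w3.png

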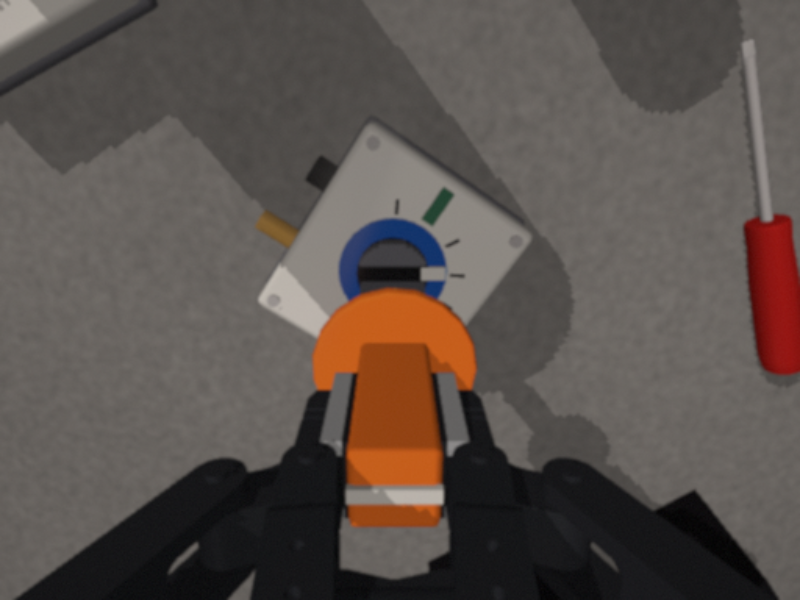

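Request:
arm_command(
  deltas="0.002 -0.001 -0.002 0 -0.0007 0.015 0;0.002 -0.001 -0.002 0 -0.0007 0.025 0;0.002 -0.001 -0.002 0 -0.0007 0.030 0;0.002 -0.001 -0.002 0 -0.0007 0.034 0;0.002 -0.001 -0.002 0 -0.0007 0.034 0",
)

```text
time_s: 5.8
ee_pos: [0.5669, -0.0355, 0.1412]
tcp_rot: [[0.559, 0.829, -0.003], [0.829, -0.559, 0.0], [-0.001, -0.002, -1.0]]
ft_force: [0.3, 1.1, -0.8]
gripper_width: 0.0214
```

Request:
arm_command(
  deltas="0 0.002 0 0 0 0.003 0;0 0.002 0 0 0 0.005 0;0 0.002 0 0 0 0.0065 0;0 0.002 0 0 0 0.0065 0;0 0.002 0 0 0 0.0065 0",
)

```text
time_s: 6.22
ee_pos: [0.5672, -0.0354, 0.1352]
tcp_rot: [[0.558, 0.83, -0.001], [0.83, -0.558, 0.002], [0.001, -0.002, -1.0]]
ft_force: [-0.1, -0.2, -0.5]
gripper_width: 0.0212
```

Run:
```python
from h import *
import pickle
go([.5675,-.0365,.135],56); s=bot.state(); print(s["ft_force"],s["wrist_torque"])
c=cam("wrist"); im,D=vision.read_camera("wrist"); cv2.imwrite("pics/w4.png",cv2.resize(im[:,:,::-1],(800,600)))
P=cloud(c,D); hsv=cv2.cvtColor(im,cv2.COLOR_RGB2HSV); H,S,V=[hsv[...,k].astype(int) for k in range(3)]
R=np.array(s["tcp_rot"]); T=(P-s["ee_pos"])@R*1000; o=(abs(H-9)<6)&(S>150)&(D>0)
for lo,hi in [(-50,-39),(14,22)]:
    q=T[o&(T[...,2]>lo)&(T[...,2]<hi)]; print(len(q),np.median(q[:,2]),q.max(0),q.min(0))
    q=P[o&(T[...,2]>lo)&(T[...,2]<hi)]; print(np.median(q[:,2]))
```

```text
t 6.2167 pos [ 0.5672 -0.0354  0.1352] yaw 56.05 | delta [-0.0016 -0.0012  0.0009] [-0.0007  0.0009  0.0002]
[-0.09826574 -0.17516793 -0.46163228] [0.04079469 0.02522594 0.0162812 ]
2455 -42.79395851722526 [ 12.43068724  11.78356266 -39.01024242] [-10.46446246 -11.02340405 -44.81901478]
0.17798985077840568
3838 17.016635737836424 [28.70531978 28.10347063 20.87287353] [ -6.76984027 -26.53525289  14.01075016]
0.118193389232519
```

View pics/w4.png

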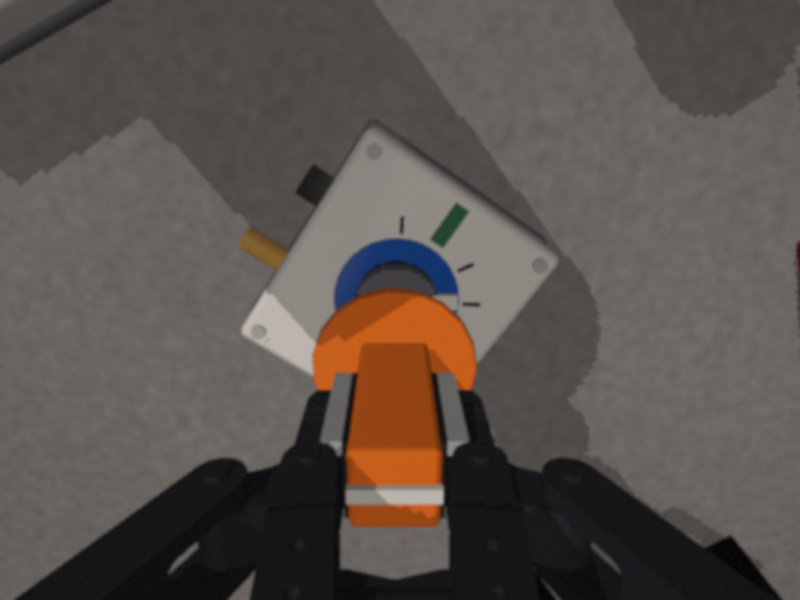

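Request:
arm_command(
  deltas="0 0 -0.08 0 0.0001 0 0;0 0 -0.16 0 0.0002 0 0;0 0 -0.24 0 0.0003 0 0;0 0 -0.32 0 0.0003 0 0;0 0 -0.4 0.0001 0.0004 0 0;0 0 -0.48 0.0001 0.0005 0 0;0 0 -0.56 0.0001 0.0005 0 0;0 0 -0.64 0.0001 0.0006 0 0",
)

```text
time_s: 6.93
ee_pos: [0.5677, -0.036, 0.1353]
tcp_rot: [[-0.051, 0.999, -0.001], [0.999, 0.051, 0.001], [0.001, -0.001, -1.0]]
ft_force: [-1.1, -2.7, -0.2]
gripper_width: 0.0214
```

Run:
```python
from h import *
go([.5675,-.0365,.135],119); s=bot.state(); print(s["ft_force"],s["wrist_torque"])
c=cam("wrist"); im,D=vision.read_camera("wrist"); cv2.imwrite("pics/w5.png",cv2.resize(im[:,:,::-1],(800,600)))
```

```text
t 6.9333 pos [ 0.5677 -0.036   0.1353] yaw 92.95 | delta [-3.000e-04 -1.300e-03 -4.547e-01] [-0.0004 -0.0002  0.0003]
[-1.06039958 -2.71217463 -0.21299737] [-0.57023629  0.18369786 -0.02617699]
```

View pics/w5.png

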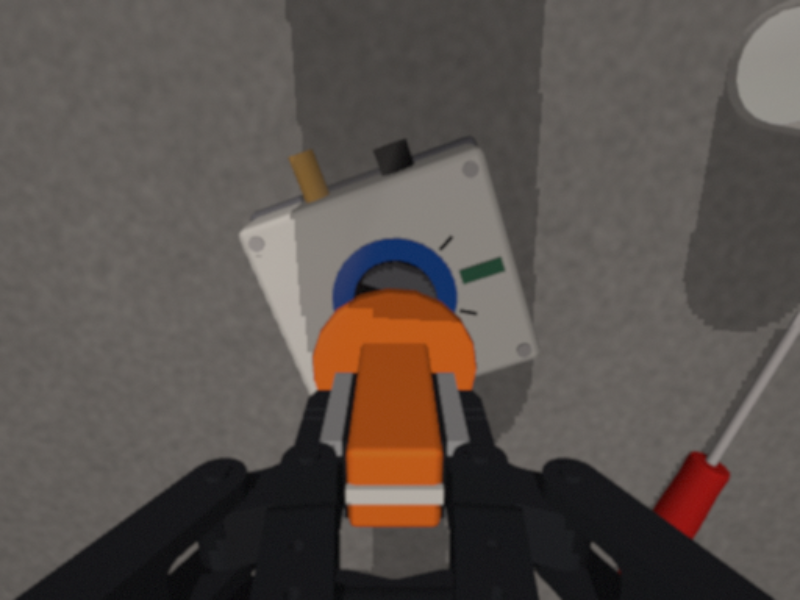

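Request:
arm_command(
  deltas="0 0 -0.08 0 0.0001 0 0;0 0 -0.16 0.0001 0.0002 0 0;0 0 -0.24 0.0001 0.0002 0 0;0 0 -0.32 0.0001 0.0003 0 0;0 0 -0.4 0.0002 0.0004 0 0;0 0 -0.455 0.0002 0.0004 0 0;0 0 -0.455 0.0002 0.0004 0 0;0 0 -0.455 0.0002 0.0004 0 0",
)

```text
time_s: 7.65
ee_pos: [0.5681, -0.0358, 0.1352]
tcp_rot: [[-0.479, 0.878, -0.001], [0.878, 0.479, 0.001], [0.001, 0.0, -1.0]]
ft_force: [-0.3, -3.7, 0.1]
gripper_width: 0.0213
```

Run:
```python
from h import *
go([.5675,-.0365,.135],119); s=bot.state(); print(s["ft_force"],s["wrist_torque"])
c=cam("wrist"); im,D=vision.read_camera("wrist"); cv2.imwrite("pics/w6.png",cv2.resize(im[150:280,180:320][:,:,::-1],None,fx=4.5,fy=4.5,interpolation=cv2.INTER_CUBIC))
c=cam("scene"); im,D=vision.read_camera("scene"); u,v=map(int,proj(c,[.568,-.036,.05])); 
cv2.imwrite("pics/s6.png",cv2.resize(im[v-40:v+40,u-50:u+50][:,:,::-1],None,fx=7,fy=7,interpolation=cv2.INTER_CUBIC))
```

```text
t 7.65 pos [ 0.5681 -0.0358  0.1352] yaw 118.61 | delta [ 0.     -0.0015 -0.0068] [-0.0003 -0.0008  0.0002]
[-0.30023178 -3.66448929  0.05428919] [-0.97704972  0.25406376  0.00367057]
```

View pics/w6.png

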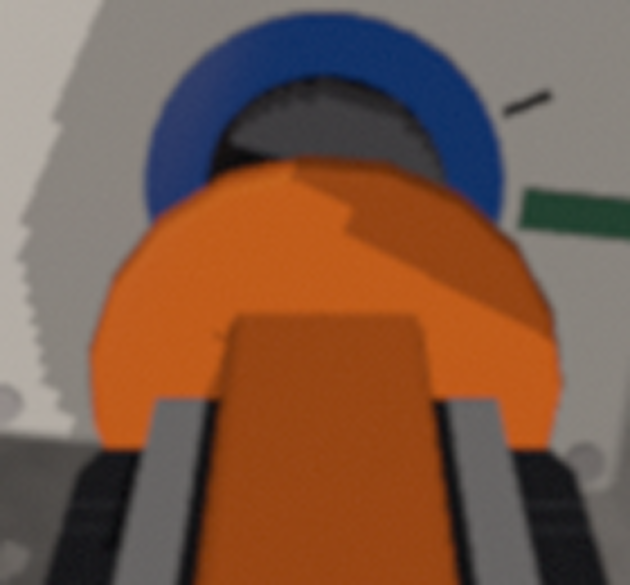

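View pics/s6.png

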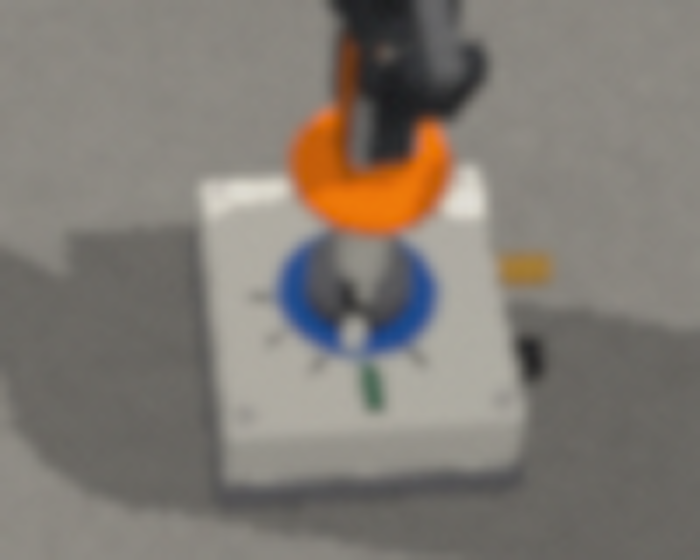

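Run:
```python
from h import *
c=cam("scene"); u,v=map(int,proj(c,[.568,-.036,.05]))
def w(a,b,z): return ray(c,u-50+a/7,v-40+b/7,z)[:2]*1000
for n,a,b,z in [("ptr outer",352,348,.06),("ptr mid",353,333,.06),("ptr in",352,318,.06),("green",372,388,.046),("ringL",280,295,.046),("ringR",437,292,.046),("ringB",362,353,.046)]: print(n,w(a,b,z))
c6=w(358.5,293,.046); print("ring ctr approx",c6)
```

```text
ptr outer [603.10382909 -27.96546923]
ptr mid [596.83148172 -29.27960659]
ptr in [590.70923679 -31.26880804]
green [607.43264617 -18.78985425]
ringL [578.35511415 -60.27571863]
ringR [559.99908209  -7.15854591]
ringB [594.06847594 -25.89624505]
ring ctr approx [568.97209343 -33.80725433]
```

Request:
arm_command(
  deltas="0 0 -0.05 0 0 0 0;0 0 -0.1 0 0 0 0;0 0 -0.14 0 0 0 0;0 0 -0.14 0 0 0 0;0 0 -0.14 0 0 0 0",
)

```text
time_s: 8.17
ee_pos: [0.5681, -0.0357, 0.1352]
tcp_rot: [[-0.597, 0.802, -0.001], [0.802, 0.597, 0.002], [0.002, 0.0, -1.0]]
ft_force: [-2.1, -4.9, 0.9]
gripper_width: 0.0212
```

Run:
```python
from h import *
go([.5675,-.0365,.135],119); s=bot.state(); print(s["ft_force"],s["wrist_torque"])
c=cam("scene"); im,D=vision.read_camera("scene"); u,v=map(int,proj(c,[.568,-.036,.05])); 
cv2.imwrite("pics/s7.png",cv2.resize(im[v-40:v+40,u-50:u+50][:,:,::-1],None,fx=7,fy=7,interpolation=cv2.INTER_CUBIC))
```

```text
t 8.1667 pos [ 0.5681 -0.0357  0.1352] yaw 126.67 | delta [ 0.0003 -0.0016  0.1338] [-0.0003 -0.001   0.0002]
[-2.14451939 -4.90139114  0.88057029] [-1.24487205  0.18460743  0.01671672]
```

View pics/s7.png

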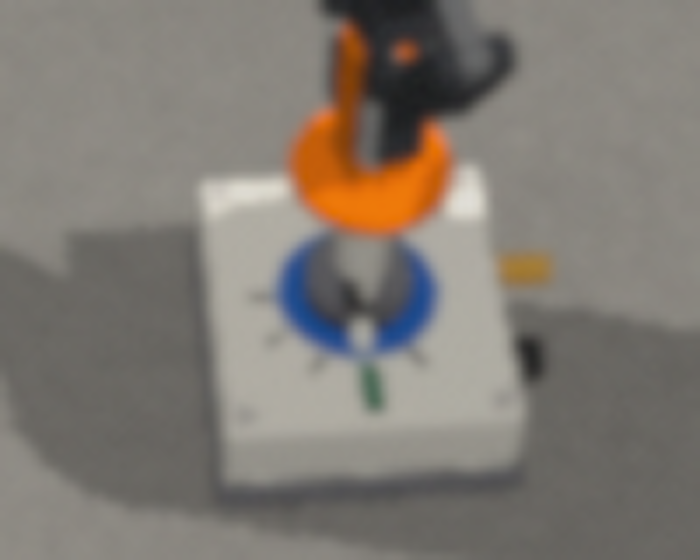

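Request:
arm_command(
  deltas="0 0 0.03 -0.0003 -0.0003 0 0;0 0 0.06 -0.0005 -0.0004 0 0;0 0 0.06 -0.0005 -0.0004 0 0;0 0 0.06 -0.0005 -0.0004 -0.01 0;0 0 0.06 -0.0005 -0.0004 -0.03 0;0 0 0.06 -0.0005 -0.0004 -0.06 0;0 0 0.06 -0.0005 -0.0004 -0.1 0;0 0 0.06 -0.0005 -0.0004 -0.1 0",
)

```text
time_s: 8.88
ee_pos: [0.5708, -0.0362, 0.2429]
tcp_rot: [[-0.55, 0.835, 0.01], [0.835, 0.55, 0.001], [-0.005, 0.009, -1.0]]
ft_force: [1.0, 0.5, 0.8]
gripper_width: 0.0217
```

Run:
```python
from h import *
s=bot.state(); print(s["ft_force"])
c=cam("scene"); im,D=vision.read_camera("scene"); u,v=map(int,proj(c,[.568,-.036,.05])); 
cv2.imwrite("pics/s8.png",cv2.resize(im[v-40:v+40,u-50:u+50][:,:,::-1],None,fx=7,fy=7,interpolation=cv2.INTER_CUBIC))
go([.48,-.15,.24],79.8)
```

```text
[1.00882795 0.50670222 0.76889212]
t 8.9333 pos [ 0.5699 -0.036   0.2397] yaw 123.39 | delta [ 7.200e-03 -2.000e-04  7.608e-01] [-0.0457 -0.1378 -0.0011]
```

View pics/s8.png

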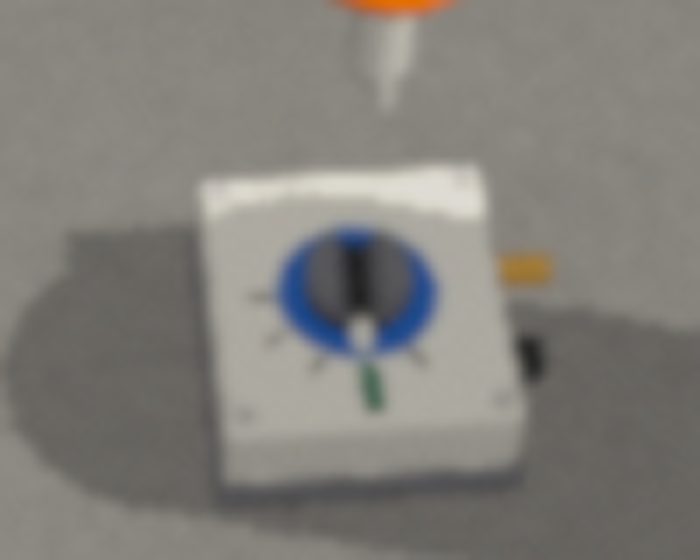

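Request:
arm_command(
  deltas="0.007 0 0.76 -0.0457 -0.138 -0.001 0;0.007 0 0.76 -0.0457 -0.138 -0.001 0;0.007 0 0.76 -0.0457 -0.138 -0.001 0;0.007 0 0.76 -0.0457 -0.138 -0.001 0;0.007 0 0.76 -0.0457 -0.138 -0.001 0;0.007 0 0.76 -0.0457 -0.138 -0.001 0;0.007 0 0.76 -0.0457 -0.138 -0.001 0;0.007 0 0.76 -0.0457 -0.138 -0.001 0",
)

```text
time_s: 9.6
ee_pos: [0.4779, -0.15, 0.2357]
tcp_rot: [[0.174, 0.985, -0.008], [0.985, -0.174, 0.001], [-0.0, -0.008, -1.0]]
ft_force: [-0.4, 1.2, -0.6]
gripper_width: 0.0217
```

Run:
```python
from h import *
c=cam("top"); im,D=vision.read_camera("top"); np.savez("top9.npz",im=im,D=D)
cv2.imwrite("pics/t9.png",cv2.resize(im[135:210,190:270][:,:,::-1],None,fx=8,fy=8,interpolation=cv2.INTER_CUBIC)[:600])
s=bot.state(); go([.4905,-.293,.24],79.8)
c=cam("wrist"); im,D=vision.read_camera("wrist"); cv2.imwrite("pics/w9.png",cv2.resize(im[:,:,::-1],(800,600)))
P=cloud(c,D); hsv=cv2.cvtColor(im,cv2.COLOR_RGB2HSV); H,S,V=[hsv[...,k].astype(int) for k in range(3)]
R=np.array(s["tcp_rot"]); T=(P-s["ee_pos"])@R*1000; o=(abs(H-9)<6)&(S>150)&(D>0)
for lo,hi in [(-50,-39),(14,22)]:
    q=T[o&(T[...,2]>lo)&(T[...,2]<hi)]; print(len(q),np.median(q[:,2]),q.max(0),q.min(0))
```

```text
t 9.65 pos [ 0.478  -0.15    0.2357] yaw 80.08 | delta [-0.0077  0.0003  0.0049] [-0.1387  0.0369 -0.0045]
2453 -42.82620097352067 [ 12.42955156  11.73864089 -39.00217385] [-10.26220135 -10.77555916 -44.74064491]
3901 16.987755200464633 [28.5374447  28.45024906 21.26288886] [ -7.3059861  -27.03889223  14.00558219]
```

View pics/t9.png

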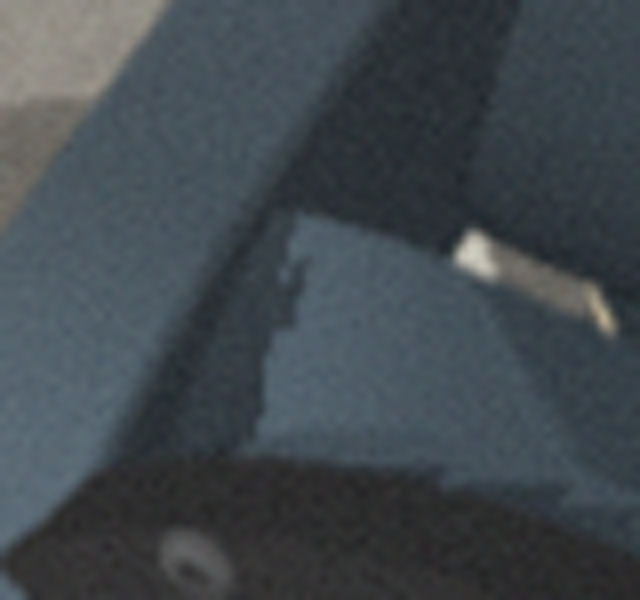

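View pics/w9.png

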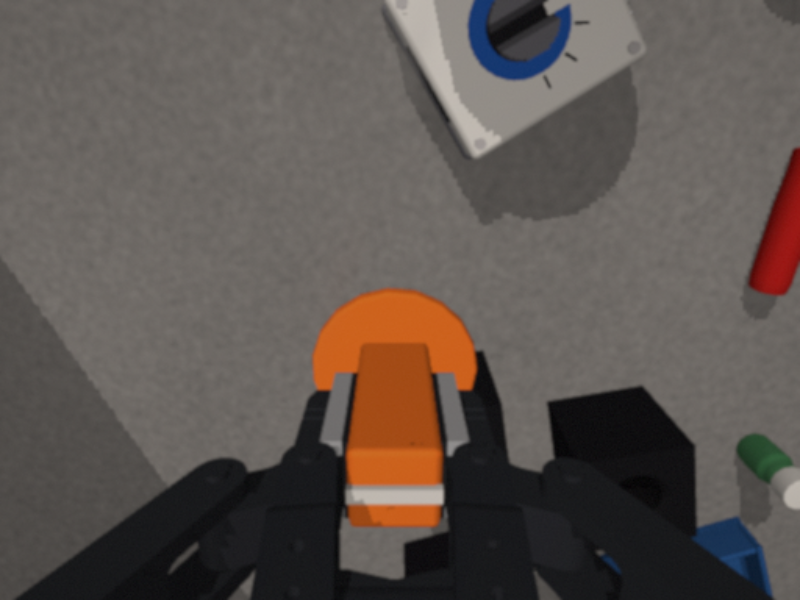

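Request:
arm_command(
  deltas="-0.008 0 0.005 -0.139 0.037 -0.005 0;-0.008 0 0.005 -0.139 0.037 -0.005 0;-0.008 0 0.005 -0.139 0.037 -0.005 0;-0.008 0 0.005 -0.139 0.037 -0.005 0;-0.008 0 0.005 -0.139 0.037 -0.005 0;-0.008 0 0.005 -0.139 0.037 -0.005 0",
)

```text
time_s: 10.2
ee_pos: [0.4898, -0.294, 0.2402]
tcp_rot: [[0.18, 0.984, -0.0], [0.984, -0.18, -0.0], [-0.0, -0.0, -1.0]]
ft_force: [-1.2, 0.9, -0.6]
gripper_width: 0.0212
```

Run:
```python
from h import *
go([.4905,-.293,.103],79.8)
c=cam("wrist"); im,D=vision.read_camera("wrist"); cv2.imwrite("pics/w10.png",cv2.resize(im[:,:,::-1],(800,600)))
n="scene"; c=cam(n); im,D=vision.read_camera(n); u,v=map(int,proj(c,[.491,-.292,.12])); cv2.imwrite("pics/s10.png",cv2.resize(im[v-60:v+50,u-65:u+65][:,:,::-1],None,fx=5,fy=5,interpolation=cv2.INTER_CUBIC))
go([.4905,-.293,.103],79.8)
c=cam("top"); im,D=vision.read_camera("top"); np.savez("top10.npz",im=im,D=D)
cv2.imwrite("pics/t10.png",cv2.resize(im[135:210,190:270][:,:,::-1],None,fx=8,fy=8,interpolation=cv2.INTER_CUBIC)[:600])
```

```text
t 10.2 pos [ 0.4898 -0.294   0.2402] yaw 79.6 | delta [-0.0001  0.0002 -0.0035] [0.0011 0.0005 0.1372]
t 10.3 pos [ 0.4899 -0.2926  0.2405] yaw 79.66 | delta [ 0.      0.0002 -0.0025] [-0.0002  0.0007  0.1375]
```

View pics/s10.png

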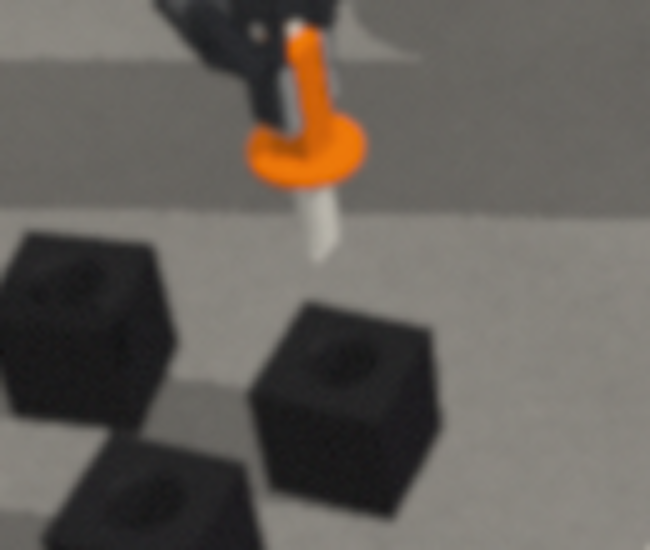

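View pics/t10.png

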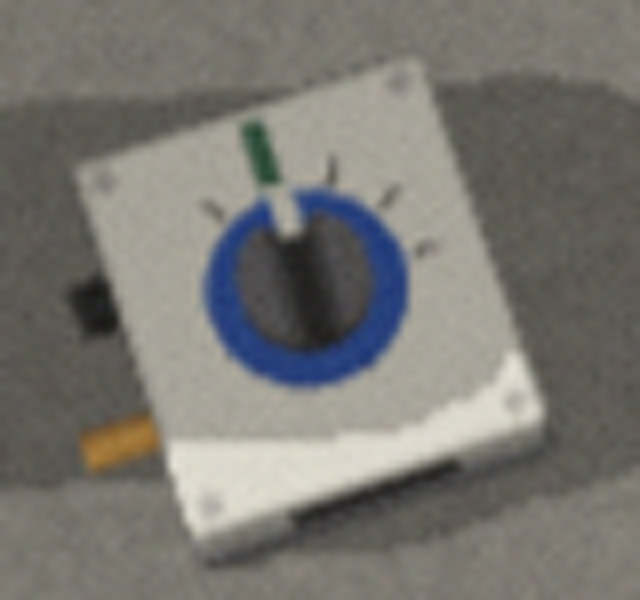

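Run:
```python
from h import *
c=cam("scene"); u,v=map(int,proj(c,[.491,-.292,.12]))
for a,b,z in [(345,360,.08),(342,362,.08),(320,262,.157)]: print(ray(c,u-65+a/5,v-60+b/5,z))
print(np.array(proj(c,[.491,-.292,.08]))-[u-65,v-60])
```

```text
[ 0.49035737 -0.28824408  0.08      ]
[ 0.49226258 -0.2891579   0.08      ]
[ 0.49948526 -0.28811214  0.157     ]
[67.61109837 71.85680996]
```

Request:
arm_command(
  deltas="0 0 -0.003 0 0.001 0.03 0;0 0 -0.003 0 0.001 0.06 0;0 0 -0.003 0 0.001 0.08 0;0 0 -0.003 0 0.001 0.09 0;0 0 -0.003 0 0.001 0.1 0;0 0 -0.003 0 0.001 0.1 0",
)

```text
time_s: 10.85
ee_pos: [0.4907, -0.2932, 0.1398]
tcp_rot: [[0.178, 0.984, -0.001], [0.984, -0.178, 0.0], [-0.0, -0.001, -1.0]]
ft_force: [-0.6, -0.4, -1.5]
gripper_width: 0.0211
```

Request:
arm_command(
  deltas="0 0 0 0 0 0.015 0;0 0 0 0 0 0.025 0;0 0 0 0 0 0.032 0;0 0 0 0 0 0.036 0;0 0 0 0 0 0.036 0;0 0 0 0 0 0.036 0",
)

```text
time_s: 11.35
ee_pos: [0.4911, -0.2941, 0.1052]
tcp_rot: [[0.179, 0.984, 0.001], [0.984, -0.179, -0.001], [-0.001, 0.001, -1.0]]
ft_force: [0.4, 0.4, -1.4]
gripper_width: 0.0218
```

Request:
arm_command(
  deltas="0 0 0 0 0 0.0015 0;0 0 0 0 0 0.0015 0;0 0 0 0 0 0.0015 1;0 0 0 0 0 0.0015 1;0 0 0 0 0 0.0015 1;0 0 0 0 0 0.0015 1;0 0 0 0 0 0.0015 1;0 0 0 0 0 0.0015 1",
)

```text
time_s: 12.02
ee_pos: [0.491, -0.294, 0.1033]
tcp_rot: [[0.179, 0.984, 0.001], [0.984, -0.179, -0.001], [-0.001, 0.001, -1.0]]
ft_force: [-0.3, 0.9, 0.2]
gripper_width: 0.0856
```

Request:
arm_command(
  deltas="0 0 0 0 0 0 1;0 0 0 0 0 0 1;0 0 0 0 0 0 1;0 0 0 0 0 0 1;0 0 0 0 0 0 1;0 0 0 0 0 0 1",
)

```text
time_s: 12.52
ee_pos: [0.491, -0.294, 0.1033]
tcp_rot: [[0.179, 0.984, 0.001], [0.984, -0.179, -0.001], [-0.001, 0.001, -1.0]]
ft_force: [1.0, 0.4, -0.5]
gripper_width: 0.0855
```

Request:
arm_command(
  deltas="0 0 0 0 0 -0.03 1;0 0 0 0 0 -0.06 1;0 0 0 0 0 -0.1 1;0 0 0 0 0 -0.14 1;0 0 0 0 0 -0.15 1;0 0 0 0 0 -0.15 1;0 0 0 0 0 -0.15 1;0 0 0 0 0 -0.15 1",
)

```text
time_s: 13.18
ee_pos: [0.4903, -0.2935, 0.2516]
tcp_rot: [[0.179, 0.984, -0.002], [0.984, -0.179, 0.001], [0.0, -0.002, -1.0]]
ft_force: [-0.5, 0.1, 0.1]
gripper_width: 0.0851
```

Run:
```python
from h import *
s=bot.state(); print(s["ee_pos"],s["ft_force"],s["gripper_width"])
c=cam("wrist"); im,D=vision.read_camera("wrist"); cv2.imwrite("pics/w11.png",cv2.resize(im[:,:,::-1],(800,600)))
P=cloud(c,D); hsv=cv2.cvtColor(im,cv2.COLOR_RGB2HSV); H,S,V=[hsv[...,k].astype(int) for k in range(3)]
o=(abs(H-9)<6)&(S>150)&(D>0)
for lo,hi in [(.08,.095),(.14,.155)]:
    q=P[o&(P[...,2]>lo)&(P[...,2]<hi)]; print(lo,len(q),np.median(q[:,2]),cv2.minAreaRect((q[:,:2]*1000).astype(np.float32)))
c=cam("top"); im,D=vision.read_camera("top"); hsv=cv2.cvtColor(im,cv2.COLOR_RGB2HSV)
cv2.imwrite("pics/t11.png",cv2.resize(im[135:210,190:270][:,:,::-1],None,fx=8,fy=8,interpolation=cv2.INTER_CUBIC)[:600])
o=np.array([.5688,-.0358])
for a,b in [(285,210),(288,222),(282,200)]:
    p=ray(c,190+a/8,135+b/8,.06)[:2]; print(np.degrees(np.arctan2(*(p-o)[::-1])))
```

```text
[ 0.49031457 -0.29345791  0.25162304] [-0.51086798  0.14284355  0.08096377] 0.08511228353542585
0.08 1815 0.08653566660463573 ((491.6486511230469, -297.57525634765625), (64.63409423828125, 57.24447250366211), 78.75633239746094)
0.14 616 0.146385625568546 ((492.18023681640625, -293.4102478027344), (22.527263641357422, 21.914278030395508), 79.9053726196289)
16.77181841304117
16.643760005058805
17.202197379868633
```

View pics/w11.png

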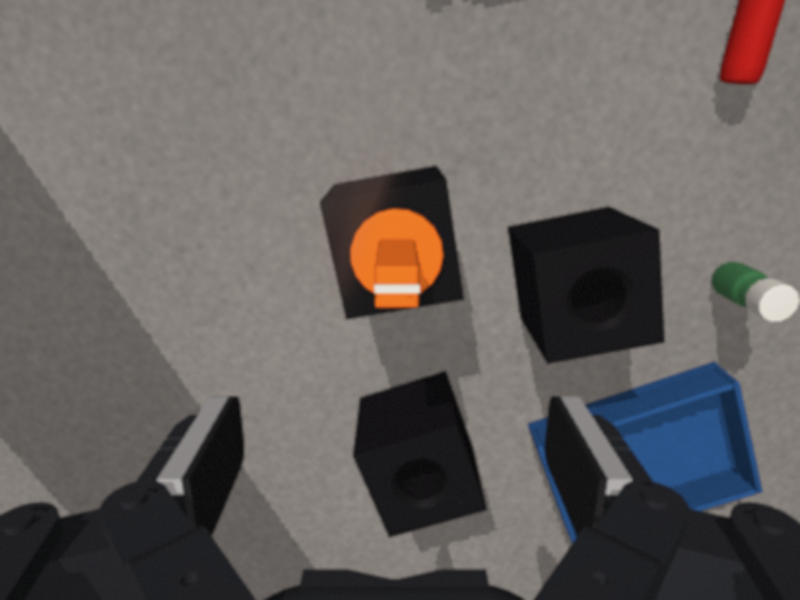

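View pics/t11.png

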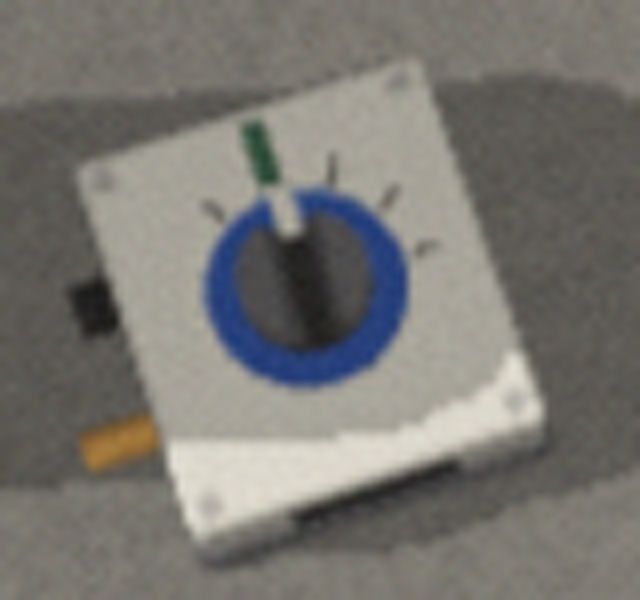

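```bash
python3 -c "
from plant import job_done; print(job_done())"
```

```text
the job is handed in; nothing more can be done
None
```

I turned the blue-ringed screw to its green mark with the orange tuning tool. The tool is back upright in its stand, and I handed the job in at about 13 s of the 51 s allowed.

- **Choosing the stand:** of the three identical black stands, the one holding the tool is the nearest, about 0.56 m from the base. The others are at about 0.66 m and 0.70 m.
- **Seating:** the tip sat at about 52 mm above the table, below the 56.5 mm limit.
- **Turning:** the first turn left the pointer roughly 8–11° short, so I turned the tool about 8° more.
- **Pointer:** the last top view puts it about 5° from the green mark (about 17° against 22°), within the 15° allowed.
- **Tool in stand:** the top of the handle is at 146.4 mm and the top of the collar at 86.5 mm, so the tip is about 20 mm above the stand's underside. The tool's axis is about 2 mm from the hole's axis. The gripper is open and about 0.1 m clear above the tool.
- **Disagreements:** the scene camera placed the stand hole 3–4 mm away in y from the wrist and top cameras. The tip showed the same shift, so I took it as camera bias, and the tool went in without contact. In the last wrist check, the outline of the collar measured 65 × 57 mm instead of 56 mm, probably because other orange surfaces were picked up.
- **Yellow module:** the arm never worked near it and the measured forces stayed small, but I did not check it separately at the end.

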